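# Release the pawl and open the board rack

## Robot

A 7-joint arm with a two-finger parallel gripper is mounted at the origin on the work surface. World frame = base frame: x ahead of the robot, y to its left, z up, the work surface at z = 0. Lengths are in m, angles in rad, forces in N, time in s.
With the tool pointing down it reaches from about 0.35 to 0.775 m from the base axis. Payload 3.1 kg.
Tool frame: the origin (TCP) lies between the finger pads; the fingertips stand ahead of it and the grasp point (between the pads) lies 6 mm ahead of it (finger_overhang is the z of the fingertips in the tool frame, in m); z points along the fingers, y is the line along which they close (so a half turn about z gives the same grasp; the last joint's range is limited). The gripper opens to 85 mm and grips with 20 to 120 N. Pads are 22 mm wide; open, the fingers measure 114 mm over their backs; the gripper's body (76 mm by 85 mm) begins 54 mm behind the grasp point. The pads swing forward as they close: fully open they stand 13 mm farther back than shut.
Start: joints at [1.072, 0.311, 0.014, 1.512, -0.004, 1.319, -0.027], TCP at [0.243, -0.494, 0.256] pointing down, gripper open.
Joint ranges: [-2.7, 2.7], [-0.3, 1.91], [-1.27, 1.3], [0.12, 2.57], [-1.44, 4.58], [0.2, 2.03], [-3.05, 3.05]. Speed limits (rad/s): [2.79, 2.79, 3.14, 3.14, 3.14, 3.14, 3.14].

## Interface

Orientations are given as [roll, pitch, yaw] about the fixed x, y, z axes, in that order (R = Rz(yaw) Ry(pitch) Rx(roll)).
In Python, from bench import observe, camera, close_job, finger_overhang gives the robot as it stands.
- The arm moves only by the tool arm_command, never from a script. Its argument "commands" is a list of rows, each an object with "slide": the shift along the tool's x, y, z in mm, a list of three; "twist": the turn about the tool's z in degrees; "claw": the finger opening in mm, from 0 to 85.4. A call has 1 to 12 rows; each row is the pose to reach, as a shift and turn from the pose commanded when the call began, along the tool's axes at that moment; what a row does not reach only later rows make up. A row lasts 1/8 s, in which the tool goes at most 62.5 mm and 10.7 degrees, less where a joint would pass 70% of its speed; a pose out of reach is approached as far as the arm can. A call with a gripper value outside its range is refused whole. The fingers move at their own pace and stop on an object; "force" is the grip in N (left out, the last holds). Time passes only in rows, so rows that repeat a pose let the fingers close. It gives the time, the measured TCP pose, the force, the opening and the grip force at its end, in the units of the state.
- observe(): the state, without advancing time (a new reading comes with each control period).
- camera(name): name is "scene" or "top" or "wrist"; returns a dict with "frame" (480x640x3 uint8, red, green, blue), "depth" (480x640 float32, m along the optical axis (not along the pixel's ray), 0 where there is no reading), "fx", "fy", "cx", "cy" (pixels), "k1" (the pictures are not rectified: a ray, as slopes to the right and down, at radius r is drawn at 1 + k1 r^2 times it, then the intrinsics apply), "R" (3x3) and "t" (3): a world point X has camera coordinates R X + t; the wrist camera has in their place "T_tool_cam" (4x4, takes a point from camera to tool coordinates, whose origin is the TCP and whose axes are the flange's). Camera axes: x right, y down, z forward; pixel columns grow to the right and rows downward; lengths in m; the calibration is good to about 2 mm. A picture is of the moment at which its call begins: read the wrist's pose just before it.
- close_job(): hands the job in; it is judged then, once.
The state is a dict: "clock": time; "joint_positions": joint angles; "qd": joint speeds; "joint_efforts": joint torques, N m; "tool_pos": TCP position; "tool_rot": TCP orientation; "ft_force": force on the tool from outside, world axes, zero at the start; "moment": the same for the moment, N m; "width": finger opening in m; "grasp_force": force on a finger pad.
Only numpy, scipy, OpenCV 4.12 (cv2) and the standard library are available. Lean on these libraries where they do the work, as an engineer would, in place of code of your own. Each camera call takes 0.05 s, during which the arm holds its last target. There are 200 camera calls.

## Task

The little bamboo board rack has been ratcheted nearly shut, and its pawl will not let the sliding upright go back. Tip the teal-barred release lever over towards the two uprights until it rests on its other side, then slide the upright by its black grip post away from the fixed upright, all the way to its stop, so that the chapati board can be stood in the rack. Leave the lever tipped over, and do not disturb the glass canister.

Things in the scene. Friction and masses are not known exactly. Their poses are not given: they have to be found in the camera images.
- lever_bar (a point): Centre of the rack lever's teal cross bar: 40 mm long, 16 mm thick, level, on a thin 65 mm steel arm. Locked, the arm leans 15-34 deg away from the uprights (grip's +y), bar 88-97 mm above the counter; upright, 99; tipped over, it leans 34 deg to -y, bar at 88, and stays by its weight. A push under 1 N on the bar moves it. Axes: x along bar = grip's x; z tilts 0-0.4 rad locked, 1.2 tipped over.
- grip (a point): Centre of the rack's black grip post, 60 mm above the counter: 24 (x) x 18 (y) x 56 mm tall, foot on a white plate. Axes: z up, y level = opening direction. 70 mm towards -y stands the moving steel upright (110 wide, 12 thick, top at 91 mm), beyond it the fixed one (top at 103 mm). The lever's pivot pin, parallel to x, is at x +80, y -15, z -26 mm from here and moves along.
- upright (a joint): How far the rack is open, in m: 0 shut, 0.110 at its far stop; grows as the post, upright and lever slide together along the grip's +y. With the pawl locked it ratchets towards shut but opens by 14 mm at most; with the lever tipped over it slides both ways against 4 N of friction and stays where left. The rack's 130 x 290 mm bamboo base is fixed to the counter.
- canister_mid (a point): Round glass canister with bamboo lid and small knob, 98 mm in diameter, 148 mm tall over the knob, loose on the counter; this point is on its axis, 65 mm above the counter. Leave it alone.

How it is judged:
On the way:
1. the release lever is tipped over to its other side (angle between lever_bar's own z axis and vertical above 0.9 rad), for 0.2 s.
At the end, for the whole second after the job is handed in: The sliding upright is at rest within 12 mm of its far stop, the lever is tipped over (0.9 rad or more from its locked position), and the canister is within 30 mm of where it stood (value of joint upright above 0.098 m and velocity of joint upright between -0.01 and 0.01 m/s and angle between lever_bar's own z axis and vertical above 0.9 rad and distance of canister_mid from where it was at the start of the episode below 0.03 m); the robot touches nothing.
It fails at once if the upright is forced back past the locked pawl, or the lever falls back while it is open (value of joint upright above 0.072 m and angle between lever_bar's own z axis and vertical below 0.4 rad).
It fails at once if the glass canister is disturbed by more than 30 mm or tipped (distance of canister_mid from where it was at the start of the episode above 0.03 m or angle between canister_mid's own z axis and vertical above 0.3 rad).
It also fails if it takes over 42 s, if anything falls off the work surface, if the arm or the gripper's body presses on something with over 40 N, if the wrist force passes 120 N, or if a joint passes its speed limit or range.

## Working session

There is one attempt and no reset: what is moved stays moved. The work goes in short steps, Python scripts to look and compute and a tool call to move; the robot and the scene stay as the last step left them, time stands still between calls to the robot, and variables do not carry over. Pictures are saved under pics/ and viewed, at most 10 in all, crops included, and the job is handed in when it is done.

Besides the shell and the picture viewer there is one more tool, called after "Call:" in YAML: its name, and indented under it one key for each argument. arm_command: Moves the arm, as the interface text tells. Its arguments: {"type":"object","properties":{"commands":{"type":"array","items":{"type":"object","properties":{"slide":{"type":"array","items":{"type":"number"}},"twist":{"type":"number"},"claw":{"type":"number"}}}},"force":{"type":"number"}},"required":["commands"]}

```bash
mkdir -p pics
cat > h.py <<'E'
import numpy as np, cv2
from bench import observe, camera, close_job, finger_overhang
from scipy.spatial.transform import Rotation as Ro
def save(n,f): cv2.imwrite('pics/'+n,cv2.cvtColor(f,cv2.COLOR_RGB2BGR))
def cloud(c):
    v,u=np.mgrid[0:480,0:640]
    p=cv2.undistortPoints(np.stack([u,v],-1).reshape(-1,1,2).astype(float),np.array([[c['fx'],0,c['cx']],[0,c['fy'],c['cy']],[0,0,1]]),np.array([c['k1'],0,0,0])).reshape(480,640,2)
    d=c['depth'].astype(float)
    P=np.dstack([p[...,0]*d,p[...,1]*d,d])
    return (P-np.array(c['t']))@np.array(c['R'])  # R^T(P-t)
E
python3 - <<'E'
from h import *
o=observe();print(o,finger_overhang)
for n in('top','scene'):
    c=camera(n);save(n+'1.png',c['frame']);np.savez(n+'1.npz',P=cloud(c),f=c['frame'],d=c['depth'])
E
```

```text
{'clock': 0.0, 'joint_positions': array([ 1.07230918,  0.31175459,  0.0139967 ,  1.51304998, -0.00440684,
        1.31917619, -0.0272121 ]), 'qd': array([-2.84670723e-04,  3.53203208e-05,  1.11180223e-04, -1.82688475e-04,
        8.04637139e-04, -1.04507072e-03,  1.50153021e-04]), 'joint_efforts': array([ 4.60073225e-04, -3.79911661e+01,  1.46407429e-01, -2.30587059e+01,
        1.22131908e-02,  1.36500917e-02,  1.77601737e-05]), 'tool_pos': array([ 0.24230865, -0.49301238,  0.25520799]), 'tool_rot': array([-3.13923717e+00,  9.17255404e-05,  4.56845772e-01]), 'ft_force': array([-0.15430234, -0.1652219 , -0.08426079]), 'moment': array([ 0.0004749 ,  0.00452682, -0.01111999]), 'grasp_force': 0.0, 'width': 0.0852346200190317} 0.025
```

View pics/top1.png

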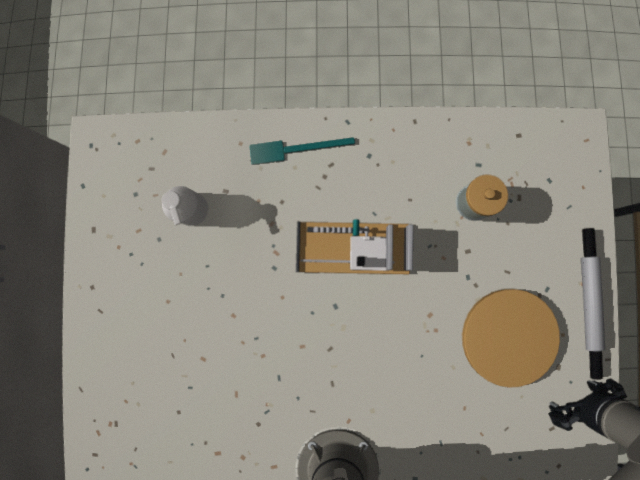

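View pics/scene1.png

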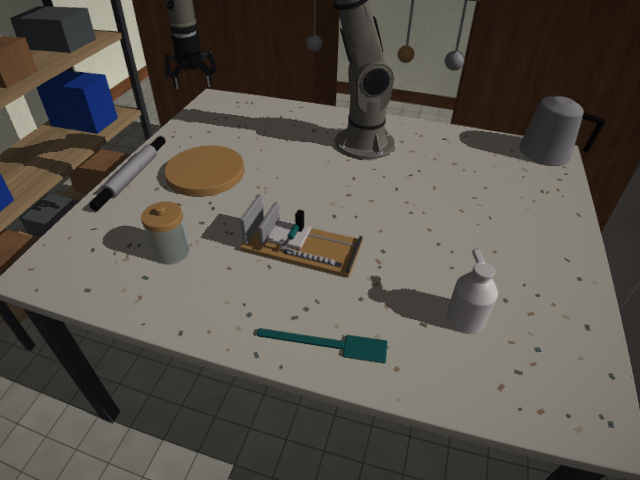

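The top view shows the rack at about (355,248), with the teal lever bar at (356,228), the black post at (361,261), and the uprights at columns 390 and 409. The rack opens to image left and the canister is at (487,195), well clear.

Run:
```python
from h import *
D=np.load('top1.npz');P=D['P'];f=D['f'];hsv=cv2.cvtColor(f,cv2.COLOR_RGB2HSV)
def rep(n,m,box):
    M=np.zeros((480,640),bool);x0,x1,y0,y1=box;M[y0:y1,x0:x1]=1
    q=P[M&m&(D['d']>0)]; 
    print(n,len(q),np.median(q,0).round(4),q.min(0).round(3),q.max(0).round(3))
    return q
z=P[...,2];H,S,V=cv2.split(hsv)
rep('teal',(H>80)&(H<100)&(S>100)&(z>.05),(345,370,215,245))
rep('post',(V<60)&(z>.06),(350,372,250,272))
rep('mov',(z>.08)&(z<.12),(382,398,215,280))
q=rep('fix',(z>.09),(402,418,215,280))
rep('can',(z>.1),(460,515,170,225))
M=((H>8)&(H<25)&(S>100)|(z>.02)).astype(np.uint8);M[:215]=0;M[285:]=0;M[:,:290]=0;M[:,425:]=0
w=P[(M>0)&(z>.005)&(z<.05)][:,:2];r=cv2.minAreaRect(w.astype(np.float32));print(r)
```

```text
teal 85 [ 0.6124 -0.0482  0.0987] [ 0.594 -0.056  0.091] [ 0.63  -0.041  0.103]
post 56 [ 0.5317 -0.0597  0.0874] [ 0.522 -0.067  0.082] [ 0.541 -0.052  0.093]
mov 255 [ 0.5669 -0.1304  0.0893] [ 0.512 -0.138  0.08 ] [ 0.621 -0.124  0.097]
fix 246 [ 0.5612 -0.1777  0.1016] [ 0.511 -0.184  0.09 ] [ 0.616 -0.172  0.108]
can 1412 [ 0.6821 -0.3565  0.1293] [ 0.635 -0.409  0.1  ] [ 0.734 -0.312  0.153]
((0.5683493614196777, -0.04358038306236267), (0.29114317893981934, 0.1276148110628128), 88.21074676513672)
```

Call:
arm_command:
  commands:
    - {"slide":[20,-11,0],"twist":5,"claw":0}
    - {"slide":[65,-35,0],"twist":10,"claw":0}
    - {"slide":[120,-64,0],"twist":18,"claw":0}
    - {"slide":[175,-93,0],"twist":28,"claw":0}
    - {"slide":[230,-122,0],"twist":28,"claw":0}
    - {"slide":[285,-152,0],"twist":28,"claw":0}
    - {"slide":[340,-181,0],"twist":28,"claw":0}
    - {"slide":[395,-210,0],"twist":28,"claw":0}
    - {"slide":[450,-240,0],"twist":28,"claw":0}
    - {"slide":[505,-269,0],"twist":28,"claw":0}
    - {"slide":[545,-290,0],"twist":28,"claw":0}
    - {"slide":[558,-297,0],"twist":28,"claw":0}

```text
clock: 1.6
tool_pos: [0.6129, 0.024, 0.2551]
tool_rot: [-3.139, 0.002, -0.025]
ft_force: [0.1, 0.1, -0.2]
width: 0.0
grasp_force: 0.0
```

Call:
arm_command:
  commands:
    - {"slide":[0,0,40],"twist":0,"claw":0}
    - {"slide":[0,0,90],"twist":0,"claw":0}
    - {"slide":[0,0,135],"twist":0,"claw":0}
    - {"slide":[0,0,154],"twist":0,"claw":0}
    - {"slide":[0,15,154],"twist":0,"claw":0}
    - {"slide":[0,30,154],"twist":0,"claw":0}
    - {"slide":[0,42,154],"twist":0,"claw":0}
    - {"slide":[0,54,154],"twist":0,"claw":0}
    - {"slide":[0,66,154],"twist":0,"claw":0}
    - {"slide":[0,78,154],"twist":0,"claw":0}
    - {"slide":[0,90,154],"twist":0,"claw":0}
    - {"slide":[0,100,154],"twist":0,"claw":0}

```text
clock: 3.1
tool_pos: [0.6091, -0.082, 0.1022]
tool_rot: [3.141, 0.0, -0.032]
ft_force: [-0.3, 0.3, -0.3]
width: -0.0002
grasp_force: 0.0
```

Call:
arm_command:
  commands:
    - {"slide":[0,4,0],"twist":0,"claw":0}
    - {"slide":[0,4,0],"twist":0,"claw":0}
    - {"slide":[0,-20,0],"twist":0,"claw":0}
    - {"slide":[0,-40,-10],"twist":0,"claw":0}
    - {"slide":[0,-60,-60],"twist":0,"claw":0}
    - {"slide":[0,-80,-110],"twist":0,"claw":0}
    - {"slide":[-40,-120,-110],"twist":0,"claw":40}
    - {"slide":[-80,-160,-110],"twist":0,"claw":50}
    - {"slide":[-80,-160,-110],"twist":0,"claw":50}

```text
clock: 4.22
tool_pos: [0.5307, 0.0888, 0.2135]
tool_rot: [-3.139, 0.001, -0.02]
ft_force: [1.4, 0.2, 0.8]
width: 0.0498
grasp_force: 0.0
```

Run:
```python
from h import *
o=observe();print(o['clock'],o['tool_pos'],o['tool_rot'],o['ft_force'],o['width'])
a=camera('top');c=camera('scene')
for n,x in(('top2',a),('scene2',c)): np.savez(n+'.npz',P=cloud(x),f=x['frame'],d=x['depth'])
A=cv2.resize(a['frame'][190:310,270:430],(400,300));B=cv2.resize(c['frame'][170:290,220:380],(400,300));save('after2.png',np.hstack([A,B]))
D=np.load('top2.npz');P=D['P'];H,S,V=cv2.split(cv2.cvtColor(D['f'],cv2.COLOR_RGB2HSV));z=P[...,2]
for n,m,(x0,x1,y0,y1) in(('teal',(H>80)&(H<100)&(S>100)&(z>.05),(340,395,212,245)),('post',(V<60)&(z>.06)&(z<.11),(345,385,245,275)),('mov',(z>.08)&(z<.12),(380,400,235,280))):
    q=P[y0:y1,x0:x1][m[y0:y1,x0:x1]]
    print(n,len(q),np.median(q,0) if len(q) else '')
```

```text
4.225 [0.53069442 0.08880149 0.21353929] [-3.13860368e+00  9.29951169e-04 -1.98595047e-02] [1.39156505 0.24460222 0.7705875 ] 0.04981084257604507
teal 83 [ 0.61011364 -0.11332228  0.09329139]
post 57 [ 0.53173652 -0.05977089  0.08653609]
mov 201 [ 0.55509697 -0.12985402  0.08955339]
```

View pics/after2.png

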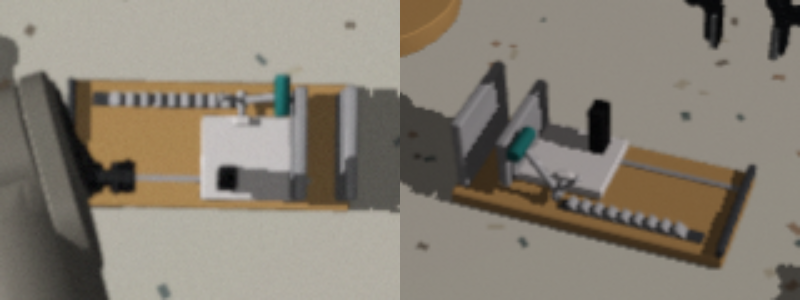

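The crops confirm it: the teal bar is tipped over against the moving upright side (y = -0.113), and the post is unmoved at (0.532, -0.060). Next I grasp the post.

Call:
arm_command:
  commands:
    - {"slide":[0,40,0],"twist":0,"claw":50}
    - {"slide":[0,90,0],"twist":0,"claw":50}
    - {"slide":[1,135,0],"twist":0,"claw":50}
    - {"slide":[1,148,0],"twist":0,"claw":50}
    - {"slide":[1,149,40],"twist":0,"claw":50}
    - {"slide":[1,149,85],"twist":0,"claw":50}
    - {"slide":[1,149,120],"twist":0,"claw":50}
    - {"slide":[1,149,132],"twist":0,"claw":50}
    - {"slide":[1,149,132],"twist":0,"claw":10}
    - {"slide":[1,149,132],"twist":0,"claw":10}
    - {"slide":[1,149,132],"twist":0,"claw":10}
    - {"slide":[1,149,132],"twist":0,"claw":10}
  force: 30

```text
clock: 5.82
tool_pos: [0.5312, -0.0661, 0.0814]
tool_rot: [-3.141, -0.001, -0.031]
ft_force: [-2.4, 4.4, 2.1]
width: 0.0173
grasp_force: 33.9
```

Call:
arm_command:
  commands:
    - {"slide":[0,-4,0],"twist":0,"claw":10}
    - {"slide":[0,-10,0],"twist":0,"claw":10}
    - {"slide":[0,-16,0],"twist":0,"claw":10}
    - {"slide":[0,-22,0],"twist":0,"claw":10}
    - {"slide":[0,-28,0],"twist":0,"claw":10}
    - {"slide":[0,-34,0],"twist":0,"claw":10}
    - {"slide":[0,-40,0],"twist":0,"claw":10}
    - {"slide":[0,-46,0],"twist":0,"claw":10}
    - {"slide":[0,-52,0],"twist":0,"claw":10}
    - {"slide":[0,-58,0],"twist":0,"claw":10}

```text
clock: 7.08
tool_pos: [0.5327, -0.0131, 0.0813]
tool_rot: [3.137, -0.001, -0.034]
ft_force: [-2.8, -4.4, 7.2]
width: 0.0173
grasp_force: 34.7
```

Call:
arm_command:
  commands:
    - {"slide":[0,-5,0],"twist":0,"claw":10}
    - {"slide":[0,-10,0],"twist":0,"claw":10}
    - {"slide":[0,-15,0],"twist":0,"claw":10}
    - {"slide":[0,-20,0],"twist":0,"claw":10}
    - {"slide":[0,-24,0],"twist":0,"claw":10}

```text
clock: 7.7
tool_pos: [0.5334, 0.0112, 0.0814]
tool_rot: [3.137, -0.0, -0.034]
ft_force: [-3.8, -4.7, 6.7]
width: 0.0172
grasp_force: 34.7
```

Call:
arm_command:
  commands:
    - {"slide":[0,-4,0],"twist":0,"claw":10}
    - {"slide":[0,-8,0],"twist":0,"claw":10}
    - {"slide":[0,-11,0],"twist":0,"claw":10}
    - {"slide":[0,-14,0],"twist":0,"claw":10}

```text
clock: 8.2
tool_pos: [0.5337, 0.0252, 0.0814]
tool_rot: [3.137, -0.0, -0.034]
ft_force: [-4.9, -5.0, 7.1]
width: 0.0176
grasp_force: 34.7
```

Call:
arm_command:
  commands:
    - {"slide":[0,-3,0],"twist":0,"claw":10}
    - {"slide":[0,-6,0],"twist":0,"claw":10}
    - {"slide":[0,-8,0],"twist":0,"claw":10}

```text
clock: 8.57
tool_pos: [0.534, 0.0332, 0.0814]
tool_rot: [3.137, -0.0, -0.034]
ft_force: [-4.1, -7.3, 9.1]
width: 0.0173
grasp_force: 34.8
```

Call:
arm_command:
  commands:
    - {"slide":[0,-2,0],"twist":0,"claw":10}
    - {"slide":[0,-4,0],"twist":0,"claw":10}
    - {"slide":[0,-4,0],"twist":0,"claw":10}

```text
clock: 8.95
tool_pos: [0.534, 0.0333, 0.0813]
tool_rot: [3.132, 0.001, -0.037]
ft_force: [-4.9, -9.8, 8.6]
width: 0.0175
grasp_force: 36.6
```

The tool stopped moving while the force rose, so the upright is at its stop. I'll release and lift.

Call:
arm_command:
  commands:
    - {"slide":[0,4,0],"twist":0,"claw":10}
    - {"slide":[0,4,0],"twist":0,"claw":50}
    - {"slide":[0,4,0],"twist":0,"claw":50}
    - {"slide":[0,4,0],"twist":0,"claw":50}
    - {"slide":[0,4,-20],"twist":0,"claw":50}
    - {"slide":[0,4,-60],"twist":0,"claw":50}
    - {"slide":[0,4,-110],"twist":0,"claw":50}
    - {"slide":[-40,4,-140],"twist":0,"claw":50}
    - {"slide":[-90,4,-150],"twist":0,"claw":50}
    - {"slide":[-120,4,-150],"twist":0,"claw":50}
    - {"slide":[-120,4,-150],"twist":0,"claw":50}

```text
clock: 10.32
tool_pos: [0.4123, 0.0407, 0.2305]
tool_rot: [3.141, -0.0, -0.031]
ft_force: [-0.3, -1.0, 0.3]
width: 0.0497
grasp_force: 0.0
```

Run:
```python
from h import *
o=observe();print(o['clock'],o['tool_pos'],o['ft_force'],o['width'])
a=camera('top');c=camera('scene')
A=cv2.resize(a['frame'][160:310,270:470],(400,300));B=cv2.resize(c['frame'][170:290,220:380],(400,300));save('after3.png',np.hstack([A,B]))
P=cloud(c);H,S,V=cv2.split(cv2.cvtColor(c['frame'],cv2.COLOR_RGB2HSV));z=P[...,2]
m=(H>80)&(H<100)&(S>100)&(z>.05)&(z<.12)&(abs(P[...,0]-.61)<.05);print('teal',m.sum(),np.median(P[m],0))
m=(V<60)&(z>.06)&(z<.1)&(abs(P[...,0]-.53)<.03)&(abs(P[...,1]-.03)<.08);print('post',m.sum(),np.median(P[m],0))
```

```text
10.325 [0.41227579 0.04067276 0.2305355 ] [-0.2966282  -1.00981388  0.33821685] 0.04969632383962587
teal 84 [ 0.61913365 -0.01917629  0.094068  ]
post 101 [0.54532193 0.0343085  0.08191643]
```

View pics/after3.png

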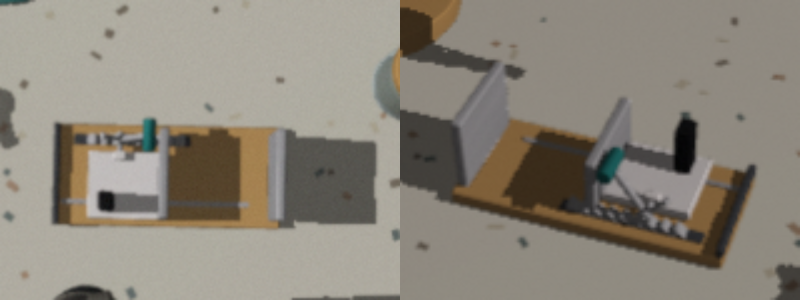

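Both views show the lever still tipped and the post near the far end. There is time to confirm the stop with one firmer pull.

Call:
arm_command:
  commands:
    - {"slide":[40,5,0],"twist":0,"claw":50}
    - {"slide":[90,5,0],"twist":0,"claw":50}
    - {"slide":[122,5,0],"twist":0,"claw":50}
    - {"slide":[122,5,50],"twist":0,"claw":50}
    - {"slide":[122,5,105],"twist":0,"claw":50}
    - {"slide":[122,5,140],"twist":0,"claw":50}
    - {"slide":[122,5,148],"twist":0,"claw":50}
    - {"slide":[122,5,148],"twist":0,"claw":10}
    - {"slide":[122,5,148],"twist":0,"claw":10}
    - {"slide":[122,5,148],"twist":0,"claw":10}
  force: 40

```text
clock: 11.68
tool_pos: [0.5376, 0.0321, 0.0841]
tool_rot: [-3.141, -0.005, -0.031]
ft_force: [1.6, 1.0, 0.2]
width: 0.0176
grasp_force: 41.5
```

Call:
arm_command:
  commands:
    - {"slide":[0,-3,0],"twist":0,"claw":10}
    - {"slide":[0,-6,0],"twist":0,"claw":10}
    - {"slide":[0,-9,0],"twist":0,"claw":10}
    - {"slide":[0,-12,0],"twist":0,"claw":10}
    - {"slide":[0,-15,0],"twist":0,"claw":10}
    - {"slide":[0,-15,0],"twist":0,"claw":10}

```text
clock: 12.42
tool_pos: [0.5377, 0.0334, 0.0839]
tool_rot: [3.125, -0.002, -0.04]
ft_force: [-0.8, -20.6, 10.2]
width: 0.0177
grasp_force: 47.1
```

A 20 N pull produced no movement, so this is the stop. Releasing.

Call:
arm_command:
  commands:
    - {"slide":[0,15,0],"twist":0,"claw":10}
    - {"slide":[0,12,0],"twist":0,"claw":50}
    - {"slide":[0,12,0],"twist":0,"claw":50}
    - {"slide":[0,12,0],"twist":0,"claw":50}
    - {"slide":[0,12,-20],"twist":0,"claw":50}
    - {"slide":[0,12,-60],"twist":0,"claw":50}
    - {"slide":[0,12,-110],"twist":0,"claw":50}
    - {"slide":[-40,12,-140],"twist":0,"claw":50}
    - {"slide":[-90,12,-150],"twist":0,"claw":50}
    - {"slide":[-120,12,-150],"twist":0,"claw":50}
    - {"slide":[-120,12,-150],"twist":0,"claw":50}

```text
clock: 13.8
tool_pos: [0.4137, 0.0389, 0.2323]
tool_rot: [3.141, 0.001, -0.03]
ft_force: [1.3, 0.9, 0.6]
width: 0.0501
grasp_force: 0.0
```

Run:
```python
from h import *
c=camera('scene')
P=cloud(c);H,S,V=cv2.split(cv2.cvtColor(c['frame'],cv2.COLOR_RGB2HSV));z=P[...,2]
m=(H>80)&(H<100)&(S>100)&(z>.05)&(z<.12)&(abs(P[...,0]-.61)<.05);t=np.median(P[m],0);print('teal',m.sum(),t)
m=(V<60)&(z>.06)&(z<.1)&(abs(P[...,0]-.53)<.03)&(abs(P[...,1]-.03)<.08);p=np.median(P[m],0);print('post',m.sum(),p)
if p[1]>.028 and t[1]<-.01: print(close_job())
```

```text
teal 81 [ 0.61894738 -0.02151012  0.09432407]
post 102 [0.5447392  0.03160796 0.0815341 ]
the job is handed in; nothing more can be done
None
```

The lever is tipped over, the upright is open to its far stop (a 20 N pull moved it no further), the canister was not touched, and the job is handed in at about 14 s.

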